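Rack the press sleeves by size

ROBOT

A 6-joint arm with a two-finger parallel gripper is mounted at the origin on a cart in front of the work surface, level with it; the furniture and walls round the work are solid. World frame = base frame: x ahead of the robot, y to its left, z up, the work surface at z = 0. Lengths are in m, angles in rad, forces in N, time in s.
With the tool pointing down it reaches from about 0.275 to 1 m from the base axis. Payload 8.4 kg.
Tool frame: the origin (TCP) lies on the centre line of the jaws, within the pads' length; the fingertips stand 17 mm ahead of it and the grasp point (between the pads) lies 2 mm behind it (bot.tcp_to_tips is the z of the fingertips in the tool frame, in m); z points along the fingers, y is the line along which they close (so a half turn about z gives the same grasp; the last joint's range is limited). The gripper opens to 85 mm and grips with 20 to 120 N. Pads are 22 mm wide; open, the fingers measure 114 mm over their backs; the gripper's body (76 mm by 85 mm) begins 54 mm behind the grasp point. The pads swing forward as they close: fully open they stand 13 mm farther back than shut.
Start: joints at [-1.341, 0.353, 1.633, -0, 1.155, -0.002], TCP at [0.144, -0.608, 0.248] pointing down, gripper open.
Joint ranges: [-2.63, 2.63], [-0.92, 2.1], [0.06, 2.66], [-1.3, 4.44], [0, 2.69], [-3.02, 3.02]. Speed limits (rad/s): [2.22, 2.22, 2.79, 3.14, 3.14, 3.14].

INTERFACE

Orientations are given as a unit quaternion [x, y, z, w].
In Python, from workcell import bot, hand, kinematics, get_obs, vision, hand_in gives the robot as it stands. The module is installed in compiled form; this text tells all that it offers. Calls block until the motion is done:
- bot.reach(position, orientation): joint-space move of the TCP to a pose.
- bot.servo_line(position, ori=None, velocity=0.15): straight line of the TCP; ori=None keeps the orientation; velocity is the mean speed in m/s.
- bot.goto_joints(angles): joint-space move.
- hand.move_gripper(opening, strength=None): finger opening in m; strength is the grip in N (None keeps the last); returns when the fingers have stopped.
- bot.dwell(seconds).
- kinematics.solve_ik(position, orientation): joint angles nearest the present ones, or None.
- get_obs(): the state.
- vision.read_camera(name): name is "side" or "top" or "wrist"; returns a dict with "frame" (420x560x3 uint8, red, green, blue), "intrinsics" (3x3 intrinsics, pixels), "dist" ([k1, k2, p1, p2, k3] as OpenCV has them; the pictures are not rectified), "view" (4x4, takes a point from world to camera coordinates). Camera axes: x right, y down, z forward; pixel columns grow to the right and rows downward; lengths in m; the calibration is good to about 2 mm. A picture is of the moment at which its call begins. There is no depth.
A pose or a line that the arm cannot do raises bot.IKError and nothing moves.
- hand_in(): hands the job in; it is judged then, once.
The state is a dict: "time_s": time; "joint_pos": joint angles; "joint_vel": joint speeds; "joint_efforts": joint torques, N m; "position": TCP position; "orientation": TCP orientation; "wrist_force": force on the tool from outside, world axes, zero at the start; "ft_torque": the same for the moment, N m; "gripper_width": finger opening in m; "grip_force": force on a finger pad.
Only numpy, scipy, OpenCV 4.12 (cv2) and the standard library are available. Lean on these libraries where they do the work, as an engineer would, in place of code of your own. Each camera call takes 0.05 s, during which the arm holds its last target. There are 200 camera calls.

TASK

Put the four blue press sleeves back on the tool rail after the changeover: one over each post, standing flat on the rail, in order of size with the smallest next to the red end cap and the largest at the other end. Leave the small red bottle behind the rail standing where it is.

Things in the scene. Friction and masses are not known exactly. Their poses are not given: they have to be found in the camera images.
- sleeve_34_mid (a point): the smallest of four round press sleeves (blue anodised aluminium tubes with bright rims, open at both ends), 34 mm outside diameter, 30 mm tall, standing upright; the point is its centre, half-way up, on the axis; z up. Straight through bore of 24 mm. Straight outer wall: grip it from above across the diameter, any yaw
- sleeve_42_mid (a point): the second smallest of four round press sleeves (blue anodised aluminium tubes with bright rims, open at both ends), 42 mm outside diameter, 36 mm tall, standing upright; the point is its centre, half-way up, on the axis; z up. Straight through bore of 24 mm. Straight outer wall: grip it from above across the diameter, any yaw
- sleeve_50_mid (a point): the second largest of four round press sleeves (blue anodised aluminium tubes with bright rims, open at both ends), 50 mm outside diameter, 42 mm tall, standing upright; the point is its centre, half-way up, on the axis; z up. Straight through bore of 24 mm. Straight outer wall: grip it from above across the diameter, any yaw
- sleeve_58_mid (a point): the largest of four round press sleeves (blue anodised aluminium tubes with bright rims, open at both ends), 58 mm outside diameter, 48 mm tall, standing upright; the point is its centre, half-way up, on the axis; z up. Straight through bore of 24 mm. Straight outer wall: grip it from above across the diameter, any yaw
- post_a: one of the four identical black posts in a straight row on the tool rail (letters tell nothing about its place in the row); 10 mm thick, 34 mm tall, tapering over the top 13 mm. The point is its foot, on its axis, at the rail's top face, which is 12 mm above the bench; x axis across the rail, y axis along it, z up. Posts are 66 mm apart; the rail is an aluminium bar 60 mm wide. Fingers set across the rail clear the sleeves on the neighbouring posts
- post_b: one of the four identical black posts in a straight row on the tool rail (letters tell nothing about its place in the row); 10 mm thick, 34 mm tall, tapering over the top 13 mm. The point is its foot, on its axis, at the rail's top face, which is 12 mm above the bench; x axis across the rail, y axis along it, z up. Posts are 66 mm apart; the rail is an aluminium bar 60 mm wide. Fingers set across the rail clear the sleeves on the neighbouring posts
- post_c: one of the four identical black posts in a straight row on the tool rail (letters tell nothing about its place in the row); 10 mm thick, 34 mm tall, tapering over the top 13 mm. The point is its foot, on its axis, at the rail's top face, which is 12 mm above the bench; x axis across the rail, y axis along it, z up. Posts are 66 mm apart; the rail is an aluminium bar 60 mm wide. Fingers set across the rail clear the sleeves on the neighbouring posts
- post_d: one of the four identical black posts in a straight row on the tool rail (letters tell nothing about its place in the row); 10 mm thick, 34 mm tall, tapering over the top 13 mm. The point is its foot, on its axis, at the rail's top face, which is 12 mm above the bench; x axis across the rail, y axis along it, z up. Posts are 66 mm apart; the rail is an aluminium bar 60 mm wide. Fingers set across the rail clear the sleeves on the neighbouring posts
- cap_red: the red plastic end cap, 63 x 12 x 15 mm, on one end of the tool rail (either end; the other end has a black cap). The point is the centre of its underside on the bench, in line with the posts, 41 mm from the nearest post's axis
- red_bottle: bystander: small red bottle with a white nozzle, 24 x 40 mm, 94 mm tall, standing on the bench behind the rail; the point is the centre of its underside
Mind the look-alikes: they are no part of the job. Leave any pink look-alike of the part that bears sleeve_42_mid alone.

How it is judged:
At the end, for the whole second after the job is handed in: Counting from the red end cap, posts one to four carry the 34, 42, 50 and 58 mm sleeves: each upright (within 7 degrees), down on the rail (within 4 mm), its axis within 10 mm of its post's axis, released and at rest ((horizontal distance between sleeve_34_mid and post_a below 0.01 m or horizontal distance between sleeve_34_mid and post_b below 0.01 m or horizontal distance between sleeve_34_mid and post_c below 0.01 m or horizontal distance between sleeve_34_mid and post_d below 0.01 m) and horizontal distance between sleeve_34_mid and cap_red between 0.021 and 0.061 m and height (world z) of sleeve_34_mid between 0.023 and 0.031 m and angle between each of sleeve_34_mid, sleeve_42_mid, sleeve_50_mid, sleeve_58_mid's own z axis and vertical below 0.12 rad and linear speed of each of sleeve_34, sleeve_42, sleeve_50, sleeve_58 below 0.02 m/s and (horizontal distance between sleeve_42_mid and post_a below 0.01 m or horizontal distance between sleeve_42_mid and post_b below 0.01 m or horizontal distance between sleeve_42_mid and post_c below 0.01 m or horizontal distance between sleeve_42_mid and post_d below 0.01 m) and horizontal distance between sleeve_42_mid and cap_red between 0.087 and 0.127 m and height (world z) of sleeve_42_mid between 0.026 and 0.034 m and (horizontal distance between sleeve_50_mid and post_a below 0.01 m or horizontal distance between sleeve_50_mid and post_b below 0.01 m or horizontal distance between sleeve_50_mid and post_c below 0.01 m or horizontal distance between sleeve_50_mid and post_d below 0.01 m) and horizontal distance between sleeve_50_mid and cap_red between 0.153 and 0.193 m and height (world z) of sleeve_50_mid between 0.029 and 0.037 m and (horizontal distance between sleeve_58_mid and post_a below 0.01 m or horizontal distance between sleeve_58_mid and post_b below 0.01 m or horizontal distance between sleeve_58_mid and post_c below 0.01 m or horizontal distance between sleeve_58_mid and post_d below 0.01 m) and horizontal distance between sleeve_58_mid and cap_red between 0.219 and 0.259 m and height (world z) of sleeve_58_mid between 0.032 and 0.04 m); the robot touches nothing.
It fails at once if the red bottle is pushed more than 20 mm or tipped (distance of red_bottle from where it was at the start of the episode above 0.02 m or angle between red_bottle's own z axis and vertical above 0.3 rad).
It also fails if it takes over 93 s, if anything falls off the work surface, if the arm or the gripper's body presses on something with over 40 N, if the wrist force passes 120 N, or if a joint passes its speed limit or range.

## Working session

There is one attempt and no reset: what is moved stays moved. The work goes in short steps, each a Python script; the robot and the scene stay as the last script left them, time stands still between calls to the robot, and variables do not carry over. Pictures are saved under pics/ and viewed, at most 14 in all, crops included, and the job is handed in when it is done.

```bash
mkdir -p pics
python3 - <<'E'
from workcell import *
import cv2,numpy as np,pickle
d={}
for n in ("top","side"):
    r=vision.read_camera(n); d[n]=r
    cv2.imwrite(f"pics/{n}0.png",cv2.resize(r["frame"][:,:,::-1],(784,588)))
    print(n,r["intrinsics"].tolist(),np.round(r["dist"],4),np.round(r["view"],3).tolist())
pickle.dump(d,open("d0.pkl","wb"))
o=get_obs();print(o["time_s"],o["orientation"],o["gripper_width"])
E
```

```text
top [[539.2621307002393, 0.0, 283.638210767168], [0.0, 539.2621307002393, 209.6711023672595], [0.0, 0.0, 1.0]] [-0.0381  0.      0.      0.      0.    ] [[-0.134, -0.991, 0.002, 0.364], [-0.966, 0.13, -0.223, 0.484], [0.221, -0.032, -0.975, 0.883], [0.0, 0.0, 0.0, 1.0]]
side [[429.23896230255906, 0.0, 281.8891405873314], [0.0, 429.23896230255906, 210.30122900616723], [0.0, 0.0, 1.0]] [-0.0768  0.      0.      0.      0.    ] [[-0.883, -0.47, -0.003, 0.623], [-0.279, 0.529, -0.802, 0.029], [0.378, -0.707, -0.598, 0.899], [0.0, 0.0, 0.0, 1.0]]
0.1 [ 9.93289167e-01  1.15655553e-01 -7.89629087e-05 -6.46003497e-04] 0.08531548070088818
```

View pics/top0.png

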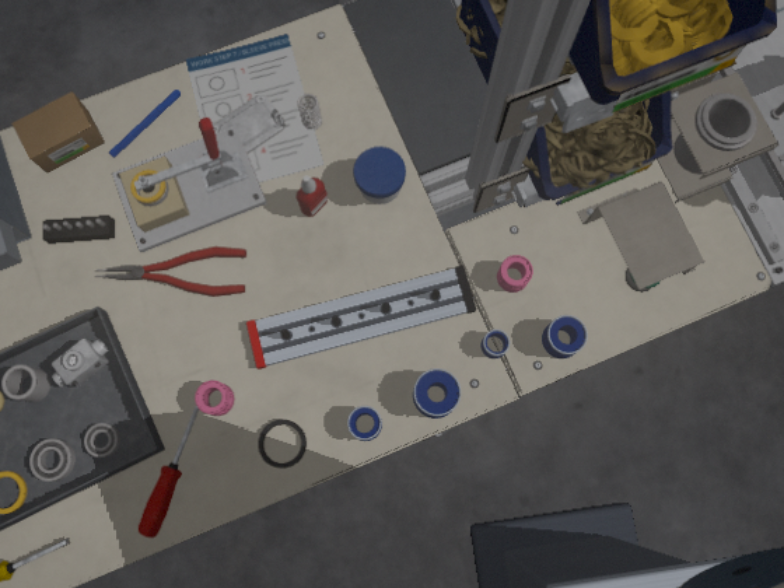

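View pics/side0.png

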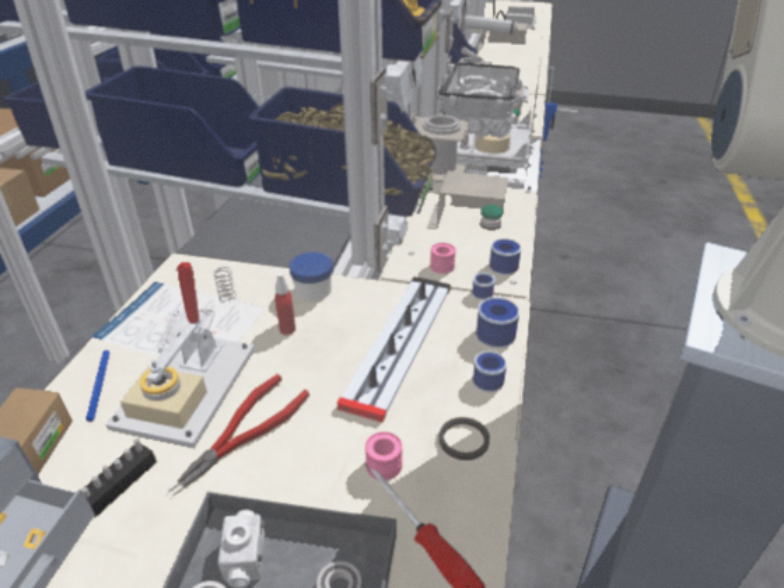

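Top view (784-px scale):
- **Blue open tubes:** (437,393) looks like the 58, (566,336) the 50, (365,423) the 42 and (495,343) the 34.
- **Look-alikes to leave:** pink sleeves (515,273) and (214,398), the blue-lidded jar (379,172), the black ring (282,443) and the tray rings.
- **Rail:** post tops at about (285,335), (336,321), (386,308) and (435,295). The red cap is at (257,344) and the bottle at (311,197).

Next I'll compute positions and check the choice on one overlay crop.

```bash
cat > h.py <<'E'
import numpy as np,cv2
def ray(r,uv,z):
    p=cv2.undistortPoints(np.array([[uv]],float),r["intrinsics"],np.array(r["dist"]))[0,0]
    V=np.array(r["view"]);R,t=V[:3,:3],V[:3,3];c=-R.T@t;d=R.T@np.array([p[0],p[1],1])
    return (c+d*(z-c[2])/d[2])[:2]
def proj(r,P):
    V=np.array(r["view"]);rv=cv2.Rodrigues(V[:3,:3])[0]
    return cv2.projectPoints(np.array(P,float).reshape(-1,3),rv,V[:3,3],r["intrinsics"],np.array(r["dist"]))[0][:,0]
def circ(x,y,z,d):
    a=np.linspace(0,2*np.pi,60);return np.c_[x+d/2*np.cos(a),y+d/2*np.sin(a),0*a+z]
def draw(im,r,P,col,s,o=(0,0)):
    q=((proj(r,P)-o+.5)*s-.5)*8
    cv2.polylines(im,[np.round(q).astype(int)],False,col,1,cv2.LINE_AA,3)
E
cat > m.py <<'E'
from h import *
import pickle
d=pickle.load(open("d0.pkl","rb"));r=d["top"];k=5/7
S={34:(495,343,.030),42:(365,423,.036),50:(566,336,.042),58:(437,393,.048)}
hsv=cv2.cvtColor(r["frame"],cv2.COLOR_RGB2HSV)
mask=cv2.inRange(hsv,(105,90,30),(130,255,255))
n,lab,st,cen=cv2.connectedComponentsWithStats(mask)
for i in range(1,n):
    if st[i,4]>60: print(st[i],cen[i].round(1)/k)
pos={D:ray(r,(u*k,v*k),z) for D,(u,v,z) in S.items()}
posts=[ray(r,(u*k,v*k),.046) for u,v in [(287,331),(337,319),(387,306),(436,293)]]
print({D:p.round(4) for D,p in pos.items()},np.round(posts,4),[np.linalg.norm(posts[i+1]-posts[i]).round(4) for i in range(3)])
print("cap",ray(r,(256*k,343*k),.015),"bottle",ray(r,(311*k,208*k),0))
s=3;x0,y0=160,170;im=cv2.resize(r["frame"][y0:y0+160,x0:x0+265,::-1],None,fx=s,fy=s,interpolation=cv2.INTER_CUBIC)
for D,p in pos.items():
    h=S[D][2]
    for z,dd,c in((h,D*.001,(0,255,0)),(h,.024,(0,255,255)),(0,D*.001,(0,0,255))): draw(im,r,circ(*p,z,dd),c,s,(x0,y0))
for p in posts:
    draw(im,r,circ(*p,.012,.010),(0,0,255),s,(x0,y0));draw(im,r,circ(*p,.046,.004),(0,255,0),s,(x0,y0))
cv2.imwrite("pics/ov1.png",im)
E
python3 m.py
```

```text
[335   0  22  38 257] [485.1   28.56]
[516   5  39  24 244] [754.46  24.5 ]
[408  12  22  57 303] [587.58  56.56]
[339  39  14  19  88] [485.1   64.96]
[ 78  64  51  48 350] [144.9 122.5]
[463  66  16  46 406] [661.08 120.26]
[383  91   8  24  81] [540.96 143.5 ]
[253 105  36  35 985] [379.26 170.94]
[393 227  25  25 334] [566.72 334.18]
[297 265  31  31 585] [436.66 391.86]
[250 291  21  22 209] [363.72 421.82]
{34: array([0.4538, 0.1815]), 42: array([0.3768, 0.3556]), 50: array([0.4489, 0.0941]), 58: array([0.4001, 0.2641])} [[0.5009 0.437 ]
 [0.5077 0.3738]
 [0.5157 0.3101]
 [0.524  0.247 ]] [np.float64(0.0636), np.float64(0.0643), np.float64(0.0636)]
cap [0.49677323 0.48166931] bottle [0.67337384 0.39328731]
```

View pics/ov1.png

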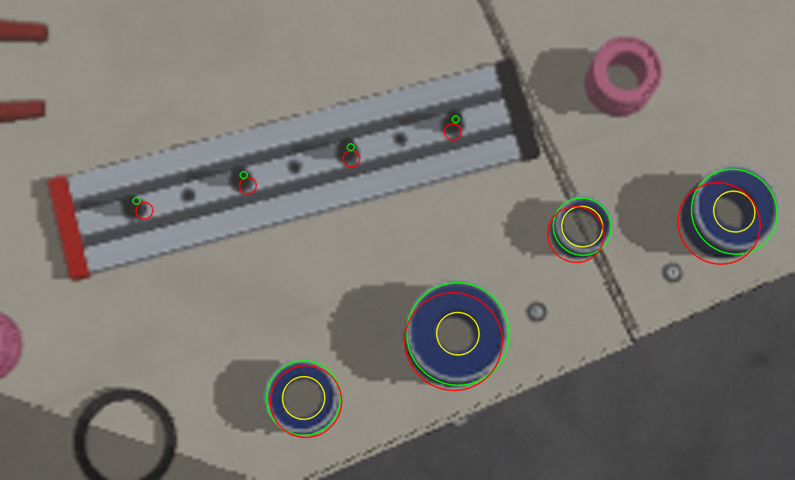

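The overlay circles fit all four blue tubes in their expected sizes, so the identification holds. Spacing between my post picks is slightly off, so I'll hover and check from near with the wrist camera.

```bash
cat >> h.py <<'E'
from scipy.spatial.transform import Rotation as Ro
YAW=np.arctan2(.12,.993)
def quat(yaw=YAW,flip=False):
    y=np.array([np.cos(yaw),np.sin(yaw),0])*(-1 if flip else 1);z=np.array([0,0,-1.]);x=np.cross(y,z)
    return Ro.from_matrix(np.c_[x,y,z]).as_quat()
E
python3 - <<'E'
from workcell import *
from h import *
import pickle
for f in (0,1):
    for p in [(.39,.31,.3),(.50,.34,.06),(.45,.094,.05),(.377,.356,.03)]:
        j=kinematics.solve_ik(p,quat(flip=f)); print(f,p,None if j is None else np.round(j,2))
f=min((0,1),key=lambda f:max(abs(kinematics.solve_ik(p,quat(flip=f))[5]) if kinematics.solve_ik(p,quat(flip=f)) is not None else 9 for p in [(.5,.34,.06),(.45,.094,.05),(.377,.356,.05)]))
print("flip",f)
d={}
for n,p in (("w1",(.43,.14,.33)),("w2",(.45,.33,.33))):
    bot.reach(p,quat(flip=f)); r=vision.read_camera("wrist"); d[n]=r
    print(get_obs()["time_s"],np.round(r["view"],3).tolist())
pickle.dump(d,open("d1.pkl","wb"))
cv2.imwrite("pics/w12.png",np.vstack([cv2.resize(d[n]["frame"][:,:,::-1],(400,300)) for n in d]))
E
```

```text
0 (0.39, 0.31, 0.3) [ 0.67  0.1   1.84 -0.    1.2   0.55]
0 (0.5, 0.34, 0.06) [ 0.59  0.55  1.81 -0.    0.78  0.47]
0 (0.45, 0.094, 0.05) [ 0.2   0.41  2.13 -0.    0.61  0.08]
0 (0.377, 0.356, 0.03) [ 0.75  0.51  2.01 -0.    0.63  0.63]
1 (0.39, 0.31, 0.3) [ 0.67  0.1   1.84 -0.    1.2  -2.59]
1 (0.5, 0.34, 0.06) [ 0.59  0.55  1.81 -0.    0.78 -2.67]
1 (0.45, 0.094, 0.05) None
1 (0.377, 0.356, 0.03) [ 0.75  0.51  2.01 -0.    0.63 -2.51]
flip 0
2.9833 [[0.993, 0.119, 0.001, -0.444], [0.113, -0.948, 0.297, 0.022], [0.036, -0.295, -0.955, 0.483], [0.0, 0.0, 0.0, 1.0]]
3.8167 [[0.993, 0.12, 0.0, -0.486], [0.115, -0.948, 0.298, 0.199], [0.036, -0.296, -0.955, 0.539], [0.0, 0.0, 0.0, 1.0]]
```

View pics/w12.png

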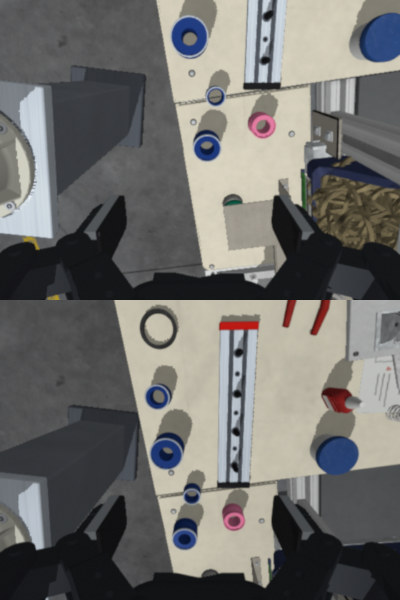

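The wrist views show the rail, the caps and all four blue sleeves: w2 (lower) has red cap (239,325), posts about (238,352) to (236,466), and sleeves (159,396), (168,450), (192,492) and (185,533). Now I'll overlay the estimates on w2.

```bash
cat > m2.py <<'E'
from h import *
import pickle
r=pickle.load(open("d1.pkl","rb"))["w2"]
S={34:(.4538,.1815,.03),42:(.3768,.3556,.036),50:(.4489,.0941,.042),58:(.4001,.2641,.048)}
c1=np.array([.4968,.4817]);u=np.array([.12,-.993]);u/=np.linalg.norm(u)
posts=[c1+u*(.041+.066*i) for i in range(4)]
print(np.round(posts,4))
s=2.2;x0,y0=180,20;im=cv2.resize(r["frame"][y0:y0+270,x0:x0+210,::-1],None,fx=s,fy=s,interpolation=cv2.INTER_CUBIC)
for D,(x,y,h) in S.items():
    for z,dd,c in((h,D*.001,(0,255,0)),(h,.024,(0,255,255))): draw(im,r,circ(x,y,z,dd),c,s,(x0,y0))
for p in posts:
    draw(im,r,circ(*p,.012,.010),(0,0,255),s,(x0,y0));draw(im,r,circ(*p,.046,.004),(0,255,0),s,(x0,y0))
cv2.imwrite("pics/ov2.png",im)
E
python3 m2.py
```

```text
[[0.5017 0.441 ]
 [0.5096 0.3755]
 [0.5176 0.3099]
 [0.5255 0.2444]]
```

View pics/ov2.png

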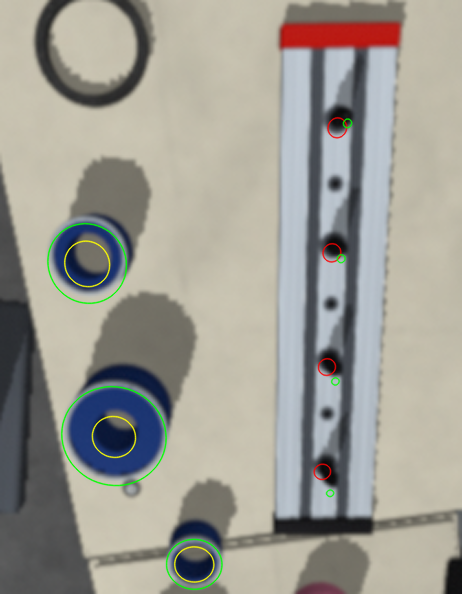

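Run:
```python
from h import *
import pickle
r=pickle.load(open("d1.pkl","rb"))["w2"];t=pickle.load(open("d0.pkl","rb"))["top"]
f=lambda a:np.array(a)/2.2+(180-.27,20-.27)
g=lambda a:np.array(a)/3+(160-.33,170-.33)
for n,a,b in (("red",(341,34),(69,228)),("black",(323,524),(518,109))):
    print(n,ray(r,f(a),.015).round(4),ray(t,g(b),.015).round(4))
s=[]
for n in ("w2","top"):
    im=(r if n=="w2" else t); x0,y0,w,h,k=(295,30,70,235,2.5) if n=="w2" else (170,180,180,90,4)
    s.append(cv2.resize(im["frame"][y0:y0+h,x0:x0+w,::-1],None,fx=k,fy=k,interpolation=cv2.INTER_CUBIC))
H=max(a.shape[0] for a in s); o=np.zeros((588,175+600,3),np.uint8)
o[:s[0].shape[0],:175]=s[0][:588]; b=cv2.resize(s[1],(600,300)); o[:300,175:]=b
cv2.imwrite("pics/posts.png",o)
```

```text
red [0.4959 0.4857] [0.4956 0.4821]
black [0.5312 0.2109] [0.5318 0.2058]
```

View pics/posts.png

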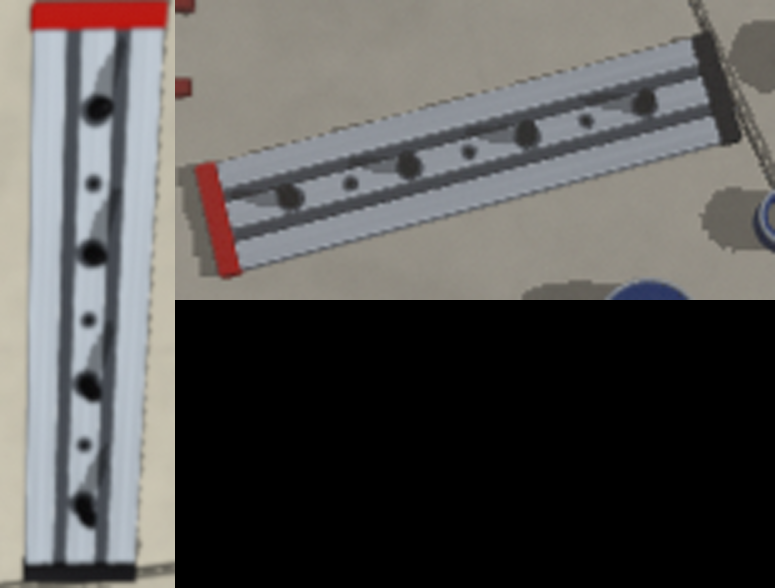

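The two cameras agree within 2–5 mm (red cap 0.4958, 0.482/0.486; black cap 0.5315, 0.206/0.211), so I'll use their average with the known post spacing. First comes the 34 sleeve.

```bash
cat > run.py <<'E'
from workcell import *
from h import *
u=np.array([.0357,-.2754]);u/=np.linalg.norm(u);C=np.array([.5136,.3465])
POST={D:C+u*(-.099+.066*i) for i,D in enumerate((34,42,50,58))}
S={34:(.4538,.1820),42:(.3773,.3566),50:(.4489,.0946),58:(.4001,.2651)}
Z={34:.022,42:.024,50:.027,58:.030}
q=quat(.128)
def F(): return np.round(get_obs()["wrist_force"],1)
def pick(D):
    x,y=S[D];z=Z[D]
    hand.move_gripper(min(.083,D*.001+.024),40)
    bot.reach((x,y,z+.10),q); bot.servo_line((x,y,z),velocity=.12)
    hand.move_gripper(max(0,D*.001-.01),40); o=get_obs(); print(D,"grip",round(o["gripper_width"],4),round(o["grip_force"],1),F())
    bot.servo_line((x,y,z+.12),velocity=.2); print("lifted",round(get_obs()["gripper_width"],4))
def above(D): bot.reach((*POST[D],Z[D]+.085),q)
def lower(D):
    x,y=POST[D]; bot.servo_line((x,y,Z[D]+.0135),velocity=.1); print("down",F())
def release(D):
    x,y=POST[D]; hand.move_gripper(min(.083,D*.001+.022)); bot.servo_line((x,y,Z[D]+.10),velocity=.2); print("t",get_obs()["time_s"])
E
python3 - <<'E'
from run import *
pick(34); above(34)
r=vision.read_camera("top"); w=vision.read_camera("wrist")
cv2.imwrite("pics/c34.png",np.hstack([cv2.resize(r["frame"][150:290,120:300,::-1],(386,300)),cv2.resize(w["frame"][:,:,::-1],(400,300))]))
E
```

```text
34 grip 0.0332 39.0 [-1.4 -0.5  7.1]
lifted 0.0332
```

View pics/c34.png

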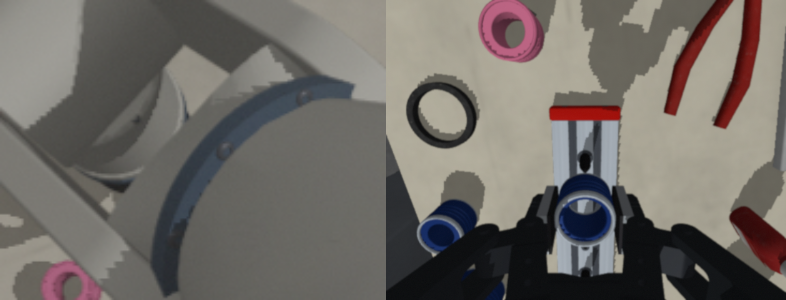

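The sleeve is held upright in the jaws, with the first post at about (585,160) beyond it in the wrist half. I'll check the projected post and sleeve against these pixels before lowering.

Run:
```python
from run import *
w=vision.read_camera("wrist"); x0,y0,s=190,130,4
im=cv2.resize(w["frame"][y0:y0+145,x0:x0+190,::-1],None,fx=s,fy=s,interpolation=cv2.INTER_CUBIC)
p=POST[34]
for i in range(2):
    p=POST[(34,42)[i]]
    draw(im,w,circ(*p,.012,.010),(0,0,255),s,(x0,y0));draw(im,w,circ(*p,.046,.005),(0,255,0),s,(x0,y0))
t=get_obs()["position"];print(t,p)
zt=.115
for z in (.1,.085): draw(im,w,circ(t[0],t[1],z+.015+(.0),.034),(0,255,255),s,(x0,y0))
cv2.imwrite("pics/c34b.png",im)
```

```text
[0.50129909 0.44319145 0.10745233] [0.50935772 0.37922618]
```

View pics/c34b.png

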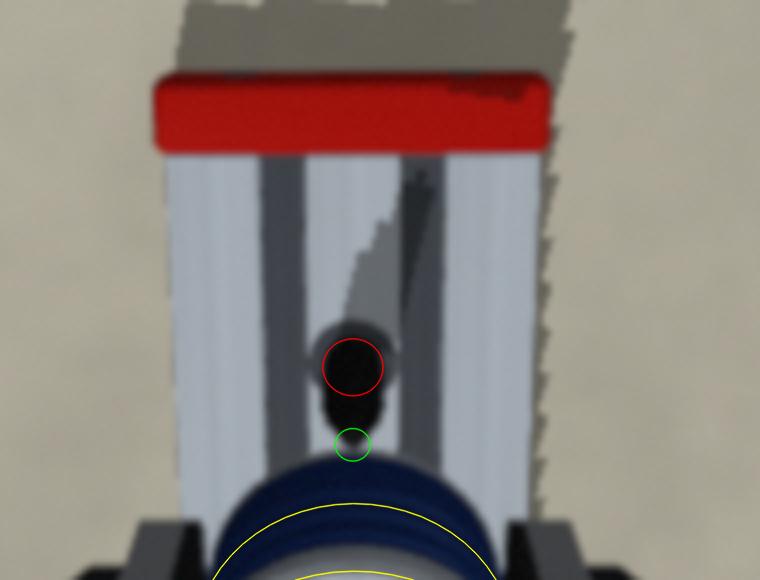

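The foot overlay fits the post to about 1 mm, so I'll lower, release, then fetch the 42.

Run:
```python
from run import *
lower(34); release(34)
pick(42)
w=vision.read_camera("wrist");cv2.imwrite("pics/p34.png",w["frame"][:,:,::-1])
above(42); lower(42)
print(get_obs()["time_s"])
release(42)
w=vision.read_camera("wrist");cv2.imwrite("pics/p42.png",w["frame"][:,:,::-1])
```

```text
down [-0.1 -1.2 -0.9]
t 10.2833
42 grip 0.0415 39.7 [-0.6 -0.6  6.7]
lifted 0.0414
down [-0.3 -0.3 -1. ]
14.8083
t 15.7417
```

View pics/p42.png

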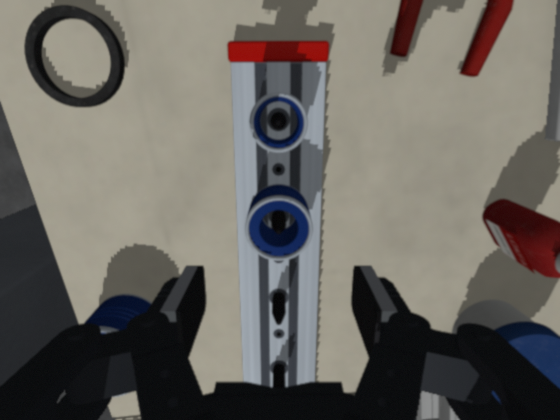

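The 34 (278,122) and the 42 (279,228) sit over posts one and two, and the bottle is undisturbed at the right. Next are the 50 and the 58.

Run:
```python
from run import *
for D in (50,58):
    pick(D); above(D); lower(D); release(D)
bot.reach((.45,.33,.33),q)
w=vision.read_camera("wrist");cv2.imwrite("pics/fin.png",cv2.resize(w["frame"][0:300,150:430,::-1],(560,600)))
S_={34:.030,42:.036,50:.042,58:.048}
print(get_obs()["time_s"])
```

```text
50 grip 0.0497 40.0 [-2.1 -0.3  8.4]
lifted 0.0496
down [ 0.7  0.1 -1.1]
t 21.9917
58 grip 0.0582 40.9 [-2.  -0.7  8.8]
lifted 0.058
down [ 0.4 -0.  -3.1]
t 27.325
28.2917
```

View pics/fin.png

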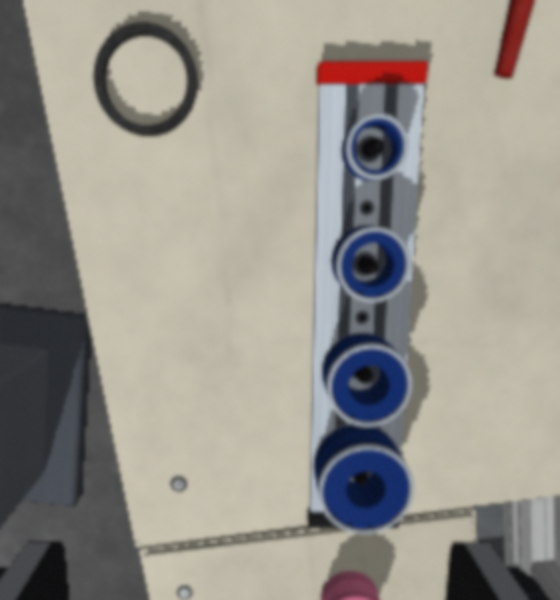

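All four sleeves stand flat in order from the red cap: 34 (375,147), 42 (372,265), 50 (368,385), 58 (364,487), with a post visible in each bore. Nothing is touching the robot.

```bash
python3 -c "
from workcell import *
print(hand_in())"
```

```text
the job is handed in; nothing more can be done
None
```

The job is handed in: the last camera view, at about 28 s, showed all four blue sleeves upright on their posts in size order from the red cap, and the red bottle was never approached (the hand-in call returned no verdict).

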